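# Put the office desk back in order

### The job

First slide the black divider of the pen tray to the line where the tray's red and green linings meet. Then put everything in its place: the red marker lying lengthwise on the red lining, the green highlighter lying lengthwise on the green lining, the roll of yellow tape flat inside the yellow ring on its round pad, and the stapler upright and straight inside the blue outline on its oblong pad. Do not disturb the cup or the potted plant.

Things in the scene. Friction and masses are not known exactly. Their poses are not given: they have to be found in the camera images.
- tray: White open pen tray fixed to the desk, outside 110 x 296 mm, 26 mm high, walls and floor 5 mm thick (inside 100 x 286 mm). Origin: centre of its underside; y axis along its length, z up. The floor is lined red from the +y end wall (y = +143 mm) to the seam at y = -25 mm, green from there to the -y end wall (-143 mm). The divider starts over the red part.
- divider_tab (a point): Top centre of the tab on the black divider, 55 mm above the desk, mid-thickness. The divider slides along the tray's y axis (friction 1 to 2 N, stays where left, cannot lift out); its wall is 6 mm thick, 26 mm high and spans the tray. Tab: 10 mm thick along y, 30 mm wide along x, from 25 to 55 mm above the desk. At the seam it reads y = -25 mm in the tray's frame.
- marker: Long marker with a square barrel, white with a red cap and a red end, 140 mm long, 18 x 18 mm, lying on the desk. Origin: its middle (9 mm above the desk); x axis along its length, cap at +x. Belongs on the red lining.
- highlighter: Short flat green highlighter with a thin black band, 90 mm long, 24 mm wide, 16 mm thick, lying flat. Origin: its middle (8 mm above the desk); x axis along its length. Belongs on the green lining.
- tape: Roll of yellow tape lying flat, 60 mm outer and 36 mm inner diameter, 19 mm high. Origin: centre of its underside, z up.
- tape_pad: Round black rubber pad fixed to the desk, 104 mm across, 3 mm thick, with a painted yellow ring (82 mm inside) and a smaller concentric ring. Origin: centre of its underside.
- stapler: Blue desk stapler standing on its black base, 122 mm long, 34 mm wide, about 49 mm high; its blue top arm, 32 mm wide, lies about 25 to 47 mm above the desk. Origin: centre of its underside; x axis along its length, z up. Either end may face either way on its pad.
- stapler_pad: Oblong black rubber pad fixed to the desk, 80 x 166 mm, 3 mm thick, with a painted blue rectangular outline (60 x 146 mm inside). Origin: centre of its underside; its y axis runs along its length, where the stapler's length must lie.
- cup: Bystander: small white coffee cup without a handle, 66 mm across, 58 mm high, standing. Origin: centre of its underside. Leave alone.
- plant: Bystander: small plant in a terracotta pot, 60 mm across, about 64 mm high with its leaves. Origin: centre of its underside. Leave alone.
Mind the look-alikes: they are no part of the job. Of the things shaped like the highlighter, the green one is meant.

How it is judged (in metres and radians):
On the way:
1. the divider stands over the seam between the red and green linings (within 12 mm) while marker and highlighter still lie on the desk where they were (y of divider_tab in the frame of tray between -0.037 and -0.013 m and distance of each of marker, highlighter from where it was at the start of the episode below 0.06 m), for 0.2 s.
At the end, for the whole second after the job is handed in: Divider within 12 mm of the seam; marker flat on red, highlighter flat on green, each within 25 deg of lengthwise; tape flat on its pad within 12 mm of the centre; stapler upright on its pad within 15 mm of the centre and 0.22 rad of its length; all at rest (y of divider_tab in the frame of tray between -0.037 and -0.013 m and y of marker in the frame of tray between 0.03 and 0.08 m and x of marker in the frame of tray between -0.045 and 0.045 m and z of marker in the frame of tray between 0 and 0.019 m and angle between the x axis of each of marker, highlighter and the y axis of tray, either way round below 0.45 rad and y of highlighter in the frame of tray between -0.103 and -0.055 m and x of highlighter in the frame of tray between -0.045 and 0.045 m and z of highlighter in the frame of tray between 0 and 0.02 m and horizontal distance between tape and tape_pad below 0.012 m and height (world z) of tape between 0 and 0.007 m and angle between each of tape, stapler's own z axis and vertical below 0.1 rad and horizontal distance between stapler and stapler_pad below 0.015 m and angle between the x axis of stapler and the y axis of stapler_pad, either way round below 0.22 rad and height (world z) of stapler below 0.007 m and linear speed of each of marker, highlighter, tape, stapler below 0.02 m/s); the robot touches nothing.
It fails at once if the cup is moved more than 25 mm or tipped (distance of cup from where it was at the start of the episode above 0.025 m or angle between cup's own z axis and vertical above 0.35 rad).
It fails at once if the potted plant is moved more than 25 mm or tipped (distance of plant from where it was at the start of the episode above 0.025 m or angle between plant's own z axis and vertical above 0.35 rad).
It also fails if it takes over 125 s, if anything falls off the work surface, if the arm or the gripper's body presses on something with over 40 N, if the wrist force passes 120 N, or if a joint passes its speed limit or range.

### The arm

A 7-joint arm with a two-finger parallel gripper is mounted at the origin on the work surface. World frame = base frame: x ahead of the robot, y to its left, z up, the work surface at z = 0. Lengths are in mm, angles in rad, forces in N, time in s.
With the tool pointing down it reaches from about 400 to 850 mm from the base axis. Payload 10.4 kg.
Tool frame: the origin (TCP) lies at the very end of the fingers, on their centre line; the grasp point (between the pads) lies 19 mm behind it (tcp_to_grasp is the distance from the TCP to the grasp point, in mm); z points along the fingers, y is the direction in which the jaws open and shut (so a half turn about z gives the same grasp; the last joint's range is limited). The gripper opens to 87 mm and grips with 3 to 60 N. Pads are 19 mm wide; open, the fingers measure 117 mm over their backs; the gripper's body (75 mm by 190 mm) begins 51 mm behind the grasp point.
Start: joints at [1.236, 0.332, -0.065, 1.46, 0.022, 1.35, -0.088], TCP at [191.756, -594.882, 200.476] pointing down, gripper open.
Joint ranges: [-2.6, 2.6], [-0.5, 2.12], [-1.47, 1.34], [0.16, 2.42], [-1.27, 4.41], [0.06, 2.06], [-2.6, 2.6]. Speed limits (rad/s): [2.22, 2.22, 2.79, 2.79, 3.14, 3.14, 3.14].

### API

Orientations are given as a unit quaternion [x, y, z, w].
In Python, from cell import sense, read_camera, get_calibration, job_done, silhouettes, pinpoint, tcp_to_grasp gives the robot as it stands.
- The arm moves only by the shell command python3 -m inch 'ROWS' [FORCE]. ROWS is JSON, a list of rows, each a list of 3 entries, a list of its own where there are three numbers: the shift along the tool's x, y, z in m, then the turn, a rotation vector about the tool's x, y, z in degrees, then the closure, from -1 (fully open) to 1 (shut), so that 0 is half open. A call has exactly 10 rows; each row is the pose to reach, as a shift and turn from the pose commanded when the call began, along the tool's axes at that moment; what a row does not reach only later rows make up. A row lasts 1/10 s, in which the tool goes at most 50 mm and 8.59 degrees, less where a joint would pass 70% of its speed; a pose out of reach is approached as far as the arm can. A call with a gripper value outside its range is refused whole. The fingers move at their own pace and stop on an object; FORCE is the grip in N (left out, the last holds). Time passes only in rows, so rows that repeat a pose let the fingers close, or fill a call up. It gives the time, the measured TCP pose, the force and the opening at its end, in the units of the state.
- sense(): the state, without advancing time (a new reading comes with each control period).
- read_camera(name): name is "scene" or "top" or "wrist"; returns (picture, depth): 420x560x3 uint8, red, green, blue; 420x560 float32, mm along the optical axis (not along the pixel's ray), 0 where there is no reading.
- get_calibration(name): a dict with "intrinsics" (3x3 intrinsics, pixels), "R" (3x3) and "t" (3): a world point X has camera coordinates R X + t; the wrist camera has in their place "tool_from_camera" (4x4, takes a point from camera to tool coordinates, whose origin is the TCP and whose axes are the flange's). Camera axes: x right, y down, z forward; pixel columns grow to the right and rows downward; lengths in mm; the calibration is good to about 2 mm. A picture is of the moment at which its call begins: read the wrist's pose just before it. get_calibration takes no time and is no camera call.
- job_done(): hands the job in, once; it reports no verdict.
Trained networks look in the newest picture that a camera, given by its name, has taken for a name from the list of things; names that differ only in an ending like _2 or _b are one class to them, and where a whole thing is asked for, a point or a joint stands for the part that bears it (a point fixed in the world has none). Each returns a list of dicts, best first, with "score" (0 to 1); they miss things now and then, are a little off and sometimes report something else, mostly with a low value. They report only what shows in the picture. A call takes as long as a camera call. They do not tell look-alikes from the thing itself.
- silhouettes(camera, name): "region" (420x560 bool, what is visible of it) and "location" ([column, row] in pixels, amid what is visible of it).
- pinpoint(camera, name): "location" ([column, row] in pixels: a listed point, or the origin of a listed thing).
The state is a dict: "clock": time; "joints": joint angles; "joint_vel": joint speeds; "joint_torque": joint torques, N m; "tool_pos": TCP position; "ee_rot": TCP orientation; "wrist_force": force on the tool from outside, world axes, zero at the start; "moment": the same for the moment, N m; "width": finger opening in mm.
Only numpy, scipy, OpenCV 4.12 (cv2) and the standard library are available. Lean on these libraries where they do the work, as an engineer would, in place of code of your own. Each camera call takes 0.05 s, during which the arm holds its last target. There are 200 camera calls.

## Working session

There is one attempt and no reset: what is moved stays moved. The work goes in short steps, Python scripts to look and compute and a shell command to move; the robot and the scene stay as the last step left them, time stands still between calls to the robot, and variables do not carry over. Pictures are saved under pics/ and viewed, about 12 in all and at most 16, crops included, and the job is handed in when it is done.

```bash
mkdir -p pics; ls
python3 - <<'E'
from cell import *
import cv2,numpy as np
s=sense(); print({k:np.round(v,3).tolist() for k,v in s.items()})
for c in("top","scene"):
    p,d=read_camera(c); cv2.imwrite(f"pics/{c}0.png",p[:,:,::-1])
    k=get_calibration(c); print(c,np.round(k["intrinsics"],1).tolist(),np.round(k["R"],3).tolist(),np.round(k["t"],1).tolist())
print(np.round(get_calibration("wrist")["tool_from_camera"],3).tolist(), tcp_to_grasp)
E
```

```text
pics
{'clock': 0.0, 'joints': [1.236, 0.333, -0.065, 1.461, 0.022, 1.35, -0.089], 'joint_vel': [0.001, -0.0, 0.001, -0.001, 0.001, -0.0, 0.0], 'joint_torque': [0.0, -62.325, 0.025, -38.991, -0.061, 0.039, 0.0], 'tool_pos': [191.58, -594.479, 199.655], 'ee_rot': [0.988, 0.155, -0.0, -0.001], 'wrist_force': [-0.895, -1.123, 0.494], 'moment': [0.008, -0.009, -0.008], 'width': 86.922}
top [[469.6, 0.0, 274.4], [0.0, 469.6, 218.5], [0.0, 0.0, 1.0]] [[-0.145, -0.989, 0.001], [-0.963, 0.141, -0.231], [0.228, -0.034, -0.973]] [63.5, 540.9, 988.5]
scene [[425.1, 0.0, 271.5], [0.0, 425.1, 212.5], [0.0, 0.0, 1.0]] [[-0.018, 1.0, -0.004], [0.644, 0.009, -0.765], [-0.765, -0.017, -0.644]] [-6.3, -302.4, 1239.1]
[[0.0, -0.97, -0.243, 67.086], [1.0, 0.001, -0.001, 0.662], [0.001, -0.243, 0.97, -184.585], [0.0, 0.0, 0.0, 1.0]] 18.700000000000003
```

View pics/top0.png

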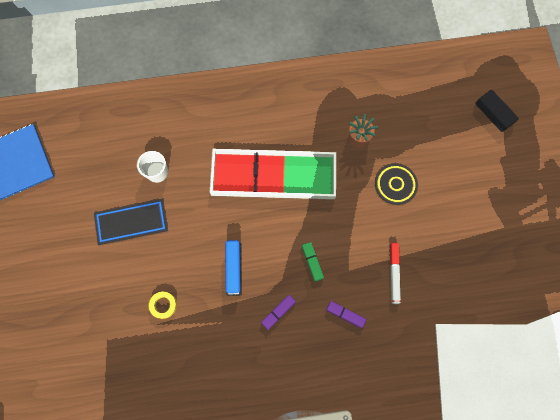

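View pics/scene0.png

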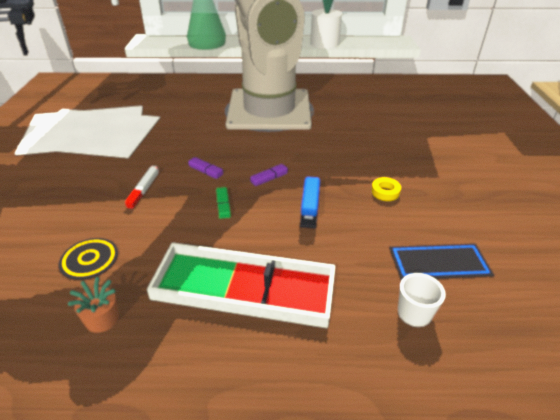

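```bash
cat > h.py <<'E'
from cell import *
import cv2,numpy as np
from scipy.spatial.transform import Rotation as Ro
def cam(c):
    k=get_calibration(c); K=k["intrinsics"]
    if c=="wrist":
        s=sense(); T=np.eye(4); T[:3,:3]=Ro.from_quat(s["ee_rot"]).as_matrix(); T[:3,3]=s["tool_pos"]
        M=T@k["tool_from_camera"]; return np.array(K),M[:3,:3],M[:3,3]
    R=np.array(k["R"]); return np.array(K),R.T,-R.T@np.array(k["t"])
def look(c,save=None):
    k=cam(c); p,d=read_camera(c)
    if save: cv2.imwrite(save,p[:,:,::-1])
    return k,p,d
def world(k,d):
    K,R,t=k; v,u=np.indices(d.shape)
    P=np.stack([(u-K[0,2])/K[0,0]*d,(v-K[1,2])/K[1,1]*d,d],-1)
    return P@R.T+t
def plane(k,uv,z):
    K,R,t=k; r=R@np.linalg.inv(K)@[uv[0],uv[1],1]; return (t+r*(z-t[2])/r[2])
def rect(W,m,zlo,zhi):
    q=W[m]; q=q[(q[:,2]>zlo)&(q[:,2]<zhi)]
    if len(q)<8: return None
    # drop stray points far from median
    q=q[np.linalg.norm(q[:,:2]-np.median(q[:,:2],0),axis=1)<200]
    (c,s,a)=cv2.minAreaRect(q[:,:2].astype(np.float32))
    if s[0]<s[1]: a+=90; s=s[::-1]
    a=(a+90)%180-90
    return np.round([*c,*s,a,np.median(q[:,2]),len(q)],1).tolist()   # cx cy L W ang(long axis vs world x, deg) z n
def tgt(yaw):
    """tool yaw now: angle of tool x in world"""
    R=Ro.from_quat(sense()["ee_rot"]).as_matrix(); return np.degrees(np.arctan2(R[1,0],R[0,0]))
E
python3 - <<'E'
from h import *
k,p,d=look("top"); W=world(k,d)
hs=cv2.cvtColor(p,cv2.COLOR_RGB2HSV)
Z={"tray":(18,35),"marker":(9,26),"highlighter":(8,24),"tape":(12,28),"tape_pad":(-5,10),"stapler":(36,60),"stapler_pad":(-5,10),"cup":(45,70),"plant":(5,80),"divider_tab":(45,65)}
for n,z in Z.items():
    for r in silhouettes("top",n)[:4]:
        m=r["region"]; print(n,round(r["score"],2),np.round(r["location"]).tolist(),np.median(hs[m],0).tolist(),rect(W,m,*z),"all z",np.round(np.percentile(W[m][:,2],[5,95])))
for n in Z:
    print(n,[(round(r["score"],2),np.round(r["location"],1).tolist(),np.round(plane(k,r["location"],55 if n=="divider_tab" else (9 if n in("marker","highlighter") else 0)),1).tolist()) for r in pinpoint("top",n)[:3]])
E
```

```text
tray 0.6 [275.0, 174.0] [24.5, 162.0, 241.0] [666.6, -30.5, 294.7, 113.4, 80.0, 25.1, 959.0] all z [ 2. 27.]
tray 0.6 [231.0, 270.0] [105.0, 181.0, 245.0] [399.0, 95.3, 29.8, 10.0, -74.1, 27.0, 16.0] all z [ 6. 50.]
marker 0.79 [394.0, 272.0] [50.0, 15.0, 232.0] [390.1, -272.1, 137.5, 19.3, -10.3, 17.6, 484.0] all z [10. 21.]
highlighter 0.71 [279.0, 313.0] [138.0, 141.0, 163.0] [342.4, 5.0, 90.0, 22.1, -53.8, 15.6, 407.0] all z [12. 19.]
highlighter 0.59 [313.0, 263.0] [68.0, 157.0, 158.0] [442.4, -88.8, 86.8, 23.2, 11.6, 15.9, 349.0] all z [12. 19.]
tape 0.63 [168.0, 307.0] [30.0, 156.0, 247.0] [395.5, 260.2, 58.3, 57.7, -52.2, 18.5, 374.0] all z [ 4. 22.]
tape_pad 0.73 [152.0, 305.0] [30.0, 156.0, 247.0] [391.0, 265.2, 65.8, 47.6, 78.5, 2.7, 51.0] all z [ 2. 22.]
tape_pad 0.61 [396.0, 185.0] [28.0, 7.5, 69.0] [603.2, -321.3, 104.1, 104.0, -51.9, 3.6, 1419.0] all z [-0.  7.]
stapler 0.8 [234.0, 270.0] [105.0, 181.0, 245.0] [455.8, 91.9, 117.0, 31.8, -5.8, 45.2, 726.0] all z [ 7. 50.]
stapler_pad 0.6 [130.0, 222.0] [60.0, 4.0, 69.0] [604.2, 322.3, 168.7, 87.2, -87.0, 2.8, 2357.0] al
[... 594 characters left out ...]
70.0], [397.9, -273.6, 0.0])]
marker [(0.86, [392.3, 270.8], [395.8, -267.6, 9.0])]
highlighter [(0.84, [344.1, 312.9], [318.4, -141.0, 9.0]), (0.65, [275.0, 313.4], [339.8, 13.0, 9.0]), (0.56, [310.3, 261.4], [444.5, -84.7, 9.0])]
tape [(0.97, [164.3, 305.9], [393.1, 260.0, 0.0])]
tape_pad [(0.62, [395.5, 181.3], [608.6, -321.6, 0.0])]
stapler [(0.87, [233.0, 271.0], [449.5, 95.3, 0.0])]
stapler_pad [(0.83, [132.7, 218.7], [607.5, 315.7, 0.0]), (0.51, [311.6, 262.8], [442.0, -88.0, 0.0]), (0.24, [158.2, 172.0], [715.3, 245.4, 0.0])]
cup [(0.65, [158.7, 172.0], [715.1, 244.2, 0.0])]
plant [(0.71, [358.6, 136.8], [735.2, -254.5, 0.0])]
divider_tab [(0.71, [253.4, 167.9], [672.6, 14.9, 55.0])]
```

```bash
cat >> h.py <<'E'
def go(x,y,z,yaw):
    "print shift (m, tool axes) and turn (deg) that bring TCP to x,y,z mm, tool pointing down, tool x at yaw deg"
    s=sense(); R=Ro.from_quat(s["ee_rot"]).as_matrix()
    sh=R.T@(np.array([x,y,z])-s["tool_pos"])/1000
    c,q=np.cos(np.radians(yaw)),np.sin(np.radians(yaw))
    G=np.array([[c,q,0],[q,-c,0],[0,0,-1.]])
    print("shift",np.round(sh,4).tolist(),"turn",np.round(Ro.from_matrix(R.T@G).as_rotvec(degrees=True),1).tolist())
E
python3 -m inch '[[[0.643,-0.428,0],[0,0,28],-1],[[0.643,-0.428,0],[0,0,28],-1],[[0.643,-0.428,0],[0,0,28],-1],[[0.643,-0.428,0],[0,0,28],-1],[[0.643,-0.428,0],[0,0,28],-1],[[0.643,-0.428,0],[0,0,28],-1],[[0.643,-0.428,0],[0,0,28],-1],[[0.643,-0.428,0],[0,0,28],-1],[[0.643,-0.428,0],[0,0,28],-1],[[0.643,-0.428,0],[0,0,28],-1]]'
python3 -c "
from h import *
go(672,10,200,-10); print(np.round(sense()['joints'],2))"
```

```text
clock: 2.15
tool_pos: [500.6, -206.1, 200.9]
ee_rot: [0.996, -0.088, 0.0, 0.0]
wrist_force: [1.1, -1.2, -0.7]
width: 87.1
shift [0.1306, -0.243, 0.0009] turn [0.0, -0.0, -0.2]
[ 0.64  0.17 -0.37  1.67  0.06  1.31 -1.49]
```

```bash
python3 -m inch '[[[0.13,-0.243,0],[0,0,0],-1],[[0.13,-0.243,0],[0,0,0],-1],[[0.13,-0.243,0],[0,0,0],-1],[[0.13,-0.243,0],[0,0,0],-1],[[0.13,-0.243,0],[0,0,0],-1],[[0.13,-0.243,0],[0,0,0],-1],[[0.13,-0.243,0],[0,0,0],-1],[[0.13,-0.243,0],[0,0,0],-1],[[0.13,-0.243,0],[0,0,0],-1],[[0.13,-0.243,0],[0,0,0],-1]]'
python3 - <<'E'
from h import *
print(np.round(sense()['joints'],2))
k,p,d=look("wrist","pics/w1.png"); W=world(k,d)
for n,z in {"tray":(18,32),"divider_tab":(48,65)}.items():
    for r in silhouettes("wrist",n)[:3]:
        print(n,round(r["score"],2),np.round(r["location"]).tolist(),rect(W,r["region"],*z))
        if n=="tray" and r["score"]>.4:
            c=rect(W,r["region"],*z); 
print([(r["score"],np.round(plane(k,r["location"],55),1)) for r in pinpoint("wrist","divider_tab")])
hs=cv2.cvtColor(p,cv2.COLOR_RGB2HSV); H=hs[...,0].astype(int); S=hs[...,1]
inb=(S>120)&(W[...,2]<12)&(W[...,2]>0)
for nm,m in {"red":inb&((H<6)|(H>172)),"green":inb&(H>55)&(H<80)}.items():
    m=cv2.morphologyEx(m.astype(np.uint8),cv2.MORPH_OPEN,np.ones((5,5)))>0
    if m.sum()>50: print(nm,m.sum(),rect(W,m,-5,15))
go(672,10,80,-10)
E
```

```text
clock: 3.15
tool_pos: [670.1, 6.9, 200.8]
ee_rot: [0.996, -0.089, 0.0, 0.0]
wrist_force: [0.2, -0.4, -0.0]
width: 86.9
[ 0.25  0.47 -0.47  1.31  0.21  1.41 -1.96]
tray 0.83 [313.0, 182.0] [667.3, -28.9, 296.7, 110.4, 80.0, 26.1, 4998.0]
divider_tab 0.69 [275.0, 183.0] [675.4, 12.6, 29.0, 8.8, -10.2, 55.3, 265.0]
[(0.66, array([677.1,  14.2,  55. ]))]
red 12257 [676.8, 30.0, 167.3, 98.5, 79.8, 5.9, 12257.0]
green 1264 [638.6, -133.1, 68.7, 33.6, -8.4, 5.8, 1264.0]
shift [0.0013, -0.0024, 0.1207] turn [0.0, -0.0, -0.2]
```

View pics/w1.png

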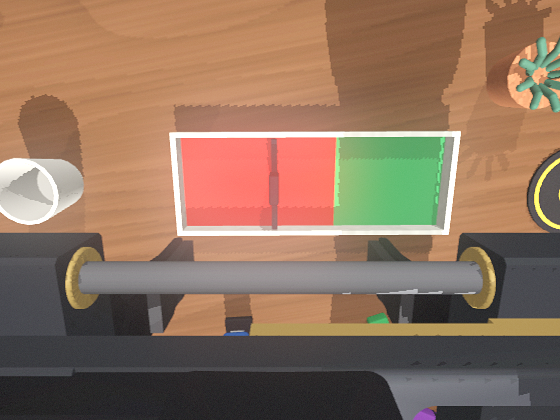

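```bash
python3 -m inch '[[[0.003,-0.006,0.05],[0,0,0],-1],[[0.003,-0.006,0.1],[0,0,0],-1],[[0.003,-0.006,0.15],[0,0,0],-1],[[0.003,-0.006,0.169],[0,0,0],-1],[[0.003,-0.006,0.169],[0,0,0],-1],[[0.003,-0.006,0.169],[0,0,0],1],[[0.003,-0.006,0.169],[0,0,0],1],[[0.003,-0.006,0.169],[0,0,0],1],[[0.003,-0.006,0.169],[0,0,0],1],[[0.003,-0.006,0.169],[0,0,0],1]]' 15
```

```text
clock: 4.35
tool_pos: [674.8, 13.9, 32.2]
ee_rot: [0.996, -0.088, 0.001, 0.0]
wrist_force: [-0.8, 0.4, -0.1]
width: 54.8
```

```bash
python3 -m inch '[[[0,0,0],[0,0,0],1],[[0,0,0],[0,0,0],1],[[0,0,0],[0,0,0],1],[[0,0,0],[0,0,0],1],[[0,0,0],[0,0,0],1],[[0,0,0],[0,0,0],1],[[0,0,0],[0,0,0],1],[[0,0.02,0],[0,0,0],1],[[0,0.04,0],[0,0,0],1],[[0,0.06,0],[0,0,0],1]]' 
python3 -c "
from h import *
go(662.9,-53.5,32,-10)"
```

```text
clock: 5.35
tool_pos: [664.0, -44.9, 31.4]
ee_rot: [0.996, -0.088, 0.0, -0.0]
wrist_force: [1.2, 0.5, -1.3]
width: 9.4
shift [0.0005, 0.0087, -0.0006] turn [-0.1, -0.0, -0.1]
```

```bash
python3 -m inch '[[[0,0.009,0],[0,0,0],1],[[0,0.009,0],[0,0,0],1],[[0,0.009,0],[0,0,0],1],[[0,0.009,0],[0,0,0],-1],[[0,0.009,0],[0,0,0],-1],[[0,0.009,0],[0,0,0],-1],[[0,0.009,-0.05],[0,0,0],-1],[[0,0.009,-0.1],[0,0,0],-1],[[0,0.009,-0.15],[0,0,0],-1],[[0,0.009,-0.168],[0,0,0],-1]]'
python3 - <<'E'
from h import *
k,p,d=look("top","pics/t2.png"); W=world(k,d)
for r in silhouettes("top","divider_tab")[:2]: print(r["score"],rect(W,r["region"],45,65))
k,p,d=look("wrist"); W=world(k,d)
for r in silhouettes("wrist","divider_tab")[:2]: print(r["score"],rect(W,r["region"],48,65))
for r in silhouettes("wrist","tray")[:1]: print(r["score"],rect(W,r["region"],18,32))
go(410,-90,200,11.6)
E
```

```text
clock: 6.35
tool_pos: [664.3, -53.2, 205.8]
ee_rot: [0.996, -0.088, 0.004, -0.0]
wrist_force: [0.2, 0.2, -0.0]
width: 57.5
0.59 [660.8, -55.0, 28.0, 9.3, -8.6, 54.4, 55.0]
0.57 [663.4, -53.3, 29.9, 9.0, -10.2, 55.2, 295.0]
0.73 [667.4, -28.9, 296.8, 110.2, 80.2, 26.2, 4700.0]
shift [-0.2414, 0.0798, -0.0015] turn [-0.0, 0.1, -21.7]
```

```bash
python3 -m inch '[[[-0.212,0.0735,0.1],[0,0,-21.7],-0.4],[[-0.212,0.0735,0.1],[0,0,-21.7],-0.4],[[-0.212,0.0735,0.1],[0,0,-21.7],-0.4],[[-0.212,0.0735,0.1],[0,0,-21.7],-0.4],[[-0.212,0.0735,0.1],[0,0,-21.7],-0.4],[[-0.212,0.0735,0.1],[0,0,-21.7],-0.4],[[-0.212,0.0735,0.15],[0,0,-21.7],-0.4],[[-0.212,0.0735,0.17],[0,0,-21.7],-0.4],[[-0.212,0.0735,0.17],[0,0,-21.7],-0.4],[[-0.212,0.0735,0.17],[0,0,-21.7],-0.4]]'
python3 - <<'E'
from h import *
print(np.round(sense()['joints'],2))
k,p,d=look("top","pics/t3.png")
go(443,-88,4,11.6)
E
```

```text
clock: 7.6
tool_pos: [440.6, -88.7, 29.4]
ee_rot: [0.995, 0.101, -0.001, -0.0]
wrist_force: [1.0, 0.1, 0.3]
width: 60.6
[ 0.61  0.17 -0.54  2.07  0.11  0.93 -1.36]
shift [0.0018, -0.0005, 0.0262] turn [-0.0, -0.0, -0.0]
```

View pics/t3.png

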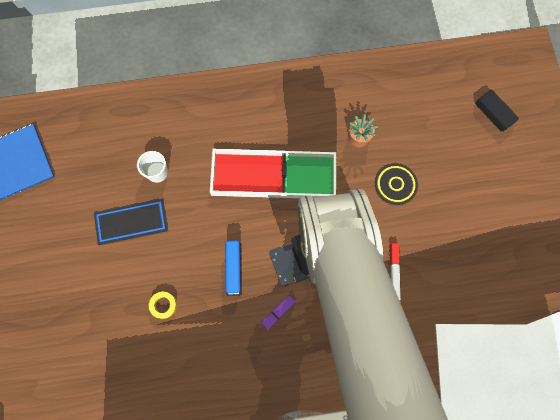

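The top view shows the divider over the seam at about (284,172), with the hand over the highlighter.

```bash
python3 -m inch '[[[0.002,0,0.026],[0,0,0],-0.4],[[0.002,0,0.026],[0,0,0],-0.4],[[0.002,0,0.026],[0,0,0],1],[[0.002,0,0.026],[0,0,0],1],[[0.002,0,0.026],[0,0,0],1],[[0.002,0,0.026],[0,0,0],1],[[0.002,0,0.026],[0,0,0],1],[[0.002,0,0.026],[0,0,0],1],[[0.002,0,0.026],[0,0,0],1],[[0.002,0,0.026],[0,0,0],1]]' 20
python3 - <<'E'
from h import *
# highlighter target: tray y=-80
a=np.radians(80.1); c=np.array([667.3,-28.9])
print(c-80*np.array([np.cos(a),np.sin(a)]), c+55*np.array([np.cos(a),np.sin(a)]))
go(*(c-80*np.array([np.cos(a),np.sin(a)])),80,80)
E
```

```text
clock: 8.65
tool_pos: [442.5, -88.6, 3.5]
ee_rot: [0.995, 0.101, -0.0, -0.0]
wrist_force: [0.3, -0.4, -0.4]
width: 5.5
[ 653.54567198 -107.70874609] [676.75610052  25.28101294]
shift [0.2029, 0.061, -0.0766] turn [-0.0, 0.0, -68.4]
```

```bash
python3 -m inch '[[[0,0,-0.05],[0,0,0],-1],[[0,0,-0.1],[0,0,0],-1],[[0,0,-0.15],[0,0,0],-1],[[0,0,-0.15],[0,0,0],-1],[[0,0,-0.15],[0,0,0],-1],[[0,0,-0.15],[0,0,0],-1],[[0,0,-0.15],[0,0,0],-1],[[0,0,-0.15],[0,0,0],-1],[[0,0,-0.15],[0,0,0],-1],[[0,0,-0.15],[0,0,0],-1]]'
python3 - <<'E'
from h import *
k,p,d=look("wrist","pics/w4.png"); W=world(k,d)
hs=cv2.cvtColor(p,cv2.COLOR_RGB2HSV); 
for r in silhouettes("wrist","highlighter")[:4]: print(r["score"],r["location"],np.median(hs[r["region"]],0),rect(W,r["region"],8,24))
E
```

```text
clock: 9.65
tool_pos: [442.4, -88.6, 153.1]
ee_rot: [0.995, 0.101, -0.0, -0.0]
wrist_force: [-1.0, -0.4, -0.0]
width: 77.7
0.96 [275.3, 190.4] [ 67. 123. 211.] [445.5, -88.0, 88.9, 23.3, 10.9, 16.2, 2153.0]
0.9 [296.5, 305.7] [142. 123. 213.] [324.0, -133.1, 65.8, 23.7, 55.6, 16.1, 980.0]
0.55 [204.5, 252.9] [142. 121. 184.] [369.4, -27.1, 18.8, 6.0, 36.2, 13.9, 104.0]
```

View pics/w4.png

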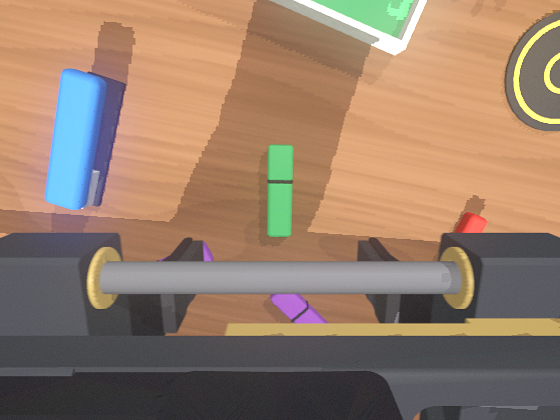

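```bash
python3 -m inch '[[[0.002,0,0.05],[0,0,0],-0.3],[[0.002,0,0.1],[0,0,0],-0.3],[[0.002,0,0.149],[0,0,0],-0.3],[[0.002,0,0.149],[0,0,0],-0.3],[[0.002,0,0.149],[0,0,0],0.4],[[0.002,0,0.149],[0,0,0],0.4],[[0.002,0,0.149],[0,0,0],0.4],[[0.002,0,0.149],[0,0,0],0.4],[[0.002,0,0.149],[0,0,0],0.4],[[0.002,0,0.149],[0,0,0],0.4]]' 10
python3 - <<'E'
from h import *
k,p,d=look("wrist","pics/w5.png")
E
```

```text
clock: 10.75
tool_pos: [444.8, -88.4, 4.9]
ee_rot: [0.995, 0.101, 0.0, 0.0]
wrist_force: [0.2, 0.0, 0.6]
width: 26.8
```

View pics/w5.png

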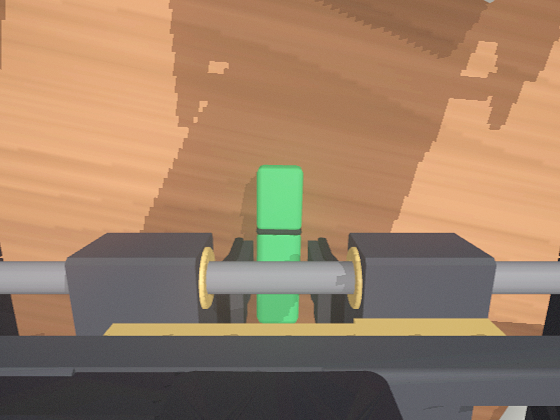

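```bash
python3 -m inch '[[[0,0,0.003],[0,0,0],1],[[0,0,0.003],[0,0,0],1],[[0,0,0.003],[0,0,0],1],[[0,0,0.003],[0,0,0],1],[[0,0,0.003],[0,0,0],1],[[0,0,0.003],[0,0,0],1],[[0,0,0.003],[0,0,0],1],[[0,0,0.003],[0,0,0],1],[[0,0,0.003],[0,0,0],1],[[0,0,0.003],[0,0,0],1]]' 20
python3 - <<'E'
from h import *
k,p,d=look("wrist","pics/w6.png"); print(np.array(sense()["width"]))
E
```

```text
clock: 11.8
tool_pos: [444.6, -88.3, 1.5]
ee_rot: [0.995, 0.101, 0.0, 0.0]
wrist_force: [0.5, 0.2, 0.2]
width: 0.4
0.26992460370353577
```

View pics/w6.png

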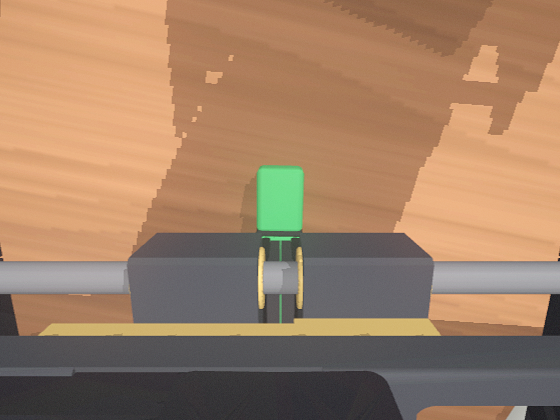

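Run:
```python
from h import *
k,p,d=look("wrist"); K,_,_=k; T=get_calibration("wrist")["tool_from_camera"]; T=np.array(T)
P=world((K,T[:3,:3],T[:3,3]),d)
for v in (170,200,228,234,238,244,250,256,300): print(v,[ (u,np.round(P[v,u]).tolist()) for u in (250,268,280,293)])
print(tcp_to_grasp)
```

```text
170 [(250, [43.0, -16.0, 1.0]), (268, [45.0, -6.0, -15.0]), (280, [45.0, 0.0, -14.0]), (293, [45.0, 7.0, -14.0])]
200 [(250, [26.0, -16.0, 0.0]), (268, [29.0, -6.0, -15.0]), (280, [29.0, 0.0, -14.0]), (293, [30.0, 7.0, -15.0])]
228 [(250, [10.0, -17.0, -0.0]), (268, [15.0, -6.0, -14.0]), (280, [15.0, 0.0, -15.0]), (293, [15.0, 7.0, -15.0])]
234 [(250, [39.0, -7.0, -99.0]), (268, [11.0, -6.0, -15.0]), (280, [11.0, 0.0, -14.0]), (293, [12.0, 7.0, -16.0])]
238 [(250, [39.0, -7.0, -101.0]), (268, [12.0, -6.0, -23.0]), (280, [9.0, 0.0, -14.0]), (293, [12.0, 7.0, -24.0])]
244 [(250, [39.0, -7.0, -107.0]), (268, [67.0, 1.0, -185.0]), (280, [11.0, 0.0, -28.0]), (293, [12.0, 6.0, -32.0])]
250 [(250, [39.0, -6.0, -110.0]), (268, [12.0, -5.0, -40.0]), (280, [11.0, 0.0, -36.0]), (293, [13.0, 6.0, -41.0])]
256 [(250, [39.0, -6.0, -114.0]), (268, [12.0, -5.0, -46.0]), (280, [9.0, 0.0, -38.0]), (293, [12.0, 6.0, -46.0])]
300 [(250, [29.0, -6.0, -116.0]), (268, [6.0, -4.0, -73.0]), (280, [-26.0, 0.0, -15.0]), (293, [5.0, 5.0, -72.0])]
18.700000000000003
```

```bash
python3 -m inch '[[[0,0,-0.03],[0,0,0],1],[[0,0,-0.03],[0,0,0],-0.4],[[0,0,-0.03],[0,0,0],-0.4],[[0,0,-0.03],[0,0,0],-0.4],[[0,0,-0.03],[0,0,0],-0.4],[[0,0,-0.03],[0,0,0],-0.4],[[0,0,-0.03],[0,0,0],-0.4],[[0,0,-0.03],[0,0,0],-0.4],[[0,0,-0.03],[0,0,0],-0.4],[[0,0,-0.03],[0,0,0],-0.4]]' 20
python3 - <<'E'
from h import *
k,p,d=look("wrist"); K,_,_=k; T=np.array(get_calibration("wrist")["tool_from_camera"])
P=world((K,T[:3,:3],T[:3,3]),d); h=sense()["tool_pos"][2]
m=(np.abs(P[...,0])<16)&(np.abs(P[...,1])>24)&(np.abs(P[...,1])<50)&(P[...,2]<h-8)&(P[...,2]>-60)&(d>0)
q=P[m]; print(h,len(q)); print(np.histogram(q[:,2],np.arange(-60,30,4)))
s=q[q[:,2]>-25]; print(np.round(s[np.argsort(-s[:,2])[:30:2]],0).tolist())
E
```

```text
clock: 12.9
tool_pos: [444.5, -88.2, 31.5]
ee_rot: [0.995, 0.101, 0.0, 0.0]
wrist_force: [0.1, 0.6, 0.3]
width: 59.0
31.447475923762937 1364
(array([ 48,  46, 155, 212, 177, 175, 162, 167, 158,  64,   0,   0,   0,
         0,   0,   0,   0,   0,   0,   0,   0,   0]), array([-60, -56, -52, -48, -44, -40, -36, -32, -28, -24, -20, -16, -12,
        -8,  -4,   0,   4,   8,  12,  16,  20,  24,  28]))
[[10.0, 31.0, -21.0], [10.0, 31.0, -21.0], [10.0, -29.0, -22.0], [12.0, 37.0, -22.0], [10.0, -29.0, -22.0], [12.0, 39.0, -22.0], [10.0, 30.0, -22.0], [11.0, 34.0, -22.0], [11.0, 32.0, -22.0], [9.0, -29.0, -22.0], [11.0, -31.0, -22.0], [11.0, -33.0, -23.0], [11.0, 32.0, -23.0], [11.0, -32.0, -23.0], [12.0, -35.0, -23.0]]
```

```bash
python3 -m inch '[[[0,0,0.03],[0,0,0],-0.4],[[0,0,0.04],[0,0,0],-0.4],[[0,0,0.046],[0,0,0],-0.4],[[0,0,0.046],[0,0,0],1],[[0,0,0.046],[0,0,0],1],[[0,0,0.046],[0,0,0],1],[[0,0,0.046],[0,0,0],1],[[0,0,0.046],[0,0,0],1],[[0,0,0.046],[0,0,0],1],[[0,0,0.046],[0,0,0],1]]' 20
python3 -c "
from h import *
go(653.5,-107.7,80,80)"
```

```text
clock: 13.95
tool_pos: [444.7, -88.3, -14.3]
ee_rot: [0.995, 0.101, 0.0, 0.0]
wrist_force: [-1.3, 0.6, 4.0]
width: 23.6
shift [0.2007, 0.0609, -0.0942] turn [0.0, -0.0, -68.4]
```

```bash
python3 -m inch '[[[0,0,-0.05],[0,0,0],1],[[0.2,0.061,-0.07],[0,0,-68.4],1],[[0.2,0.061,-0.07],[0,0,-68.4],1],[[0.2,0.061,-0.07],[0,0,-68.4],1],[[0.2,0.061,-0.07],[0,0,-68.4],1],[[0.2,0.061,-0.07],[0,0,-68.4],1],[[0.2,0.061,-0.07],[0,0,-68.4],1],[[0.2,0.061,-0.07],[0,0,-68.4],1],[[0.2,0.061,-0.07],[0,0,-68.4],1],[[0.2,0.061,-0.07],[0,0,-68.4],1]]'
python3 -c "
from h import *
go(653.5,-107.7,-8,80);print(np.round(sense()['joints'],2))"
```

```text
clock: 14.95
tool_pos: [652.5, -108.0, 55.0]
ee_rot: [0.766, 0.643, -0.0, -0.0]
wrist_force: [-0.3, -0.3, -0.2]
width: 23.7
shift [0.0004, 0.001, 0.063] turn [-0.0, -0.0, 0.1]
[ 0.59  0.62 -0.7   1.49  0.42  1.18 -0.35]
```

```bash
python3 -m inch '[[[0,0.001,0.04],[0,0,0],1],[[0,0.001,0.058],[0,0,0],1],[[0,0.001,0.0625],[0,0,0],1],[[0,0.001,0.0625],[0,0,0],1],[[0,0.001,0.0625],[0,0,0],0],[[0,0.001,0.0625],[0,0,0],0],[[0,0.001,0.0625],[0,0,0],0],[[0,0.001,0.0625],[0,0,0],0],[[0,0.001,0.0],[0,0,0],0],[[0,0.001,-0.05],[0,0,0],0]]'
python3 -c "
from h import *
go(392,-271,60,-10.3)"
```

```text
clock: 15.95
tool_pos: [652.5, -108.0, 93.0]
ee_rot: [0.766, 0.643, -0.001, -0.001]
wrist_force: [2.2, -0.5, 1.2]
width: 43.4
shift [-0.206, -0.2281, 0.0337] turn [-0.2, 0.1, 90.3]
```

```bash
python3 -m inch '[[[-0.206,-0.228,0],[0,0,90.3],-0.4],[[-0.206,-0.228,0],[0,0,90.3],-0.4],[[-0.206,-0.228,0],[0,0,90.3],-0.4],[[-0.206,-0.228,0],[0,0,90.3],-0.4],[[-0.206,-0.228,0],[0,0,90.3],-0.4],[[-0.206,-0.228,0],[0,0,90.3],-0.4],[[-0.206,-0.228,0],[0,0,90.3],-0.4],[[-0.206,-0.228,0],[0,0,90.3],-0.4],[[-0.206,-0.228,0],[0,0,90.3],-0.4],[[-0.206,-0.228,0],[0,0,90.3],-0.4]]'
python3 - <<'E'
from h import *
k,p,d=look("wrist"); W=world(k,d)
for r in silhouettes("wrist","marker")[:2]: print(r["score"],rect(W,r["region"],9,26))
k,p,d=look("top","pics/t7.png"); W=world(k,d)
for n in("highlighter","marker"):
  for r in silhouettes("top",n)[:4]: print(n,r["score"],r["location"],rect(W,r["region"],9,30))
go(392,-271,-14,-10.3)
E
```

```text
clock: 16.95
tool_pos: [393.3, -271.3, 93.3]
ee_rot: [0.998, -0.055, 0.0, 0.0]
wrist_force: [0.2, -0.0, -0.7]
width: 60.9
0.77 [407.1, -273.6, 109.8, 18.0, -10.1, 18.0, 3136.0]
highlighter 0.88 [342.2, 310.9] [314.9, -144.3, 89.7, 24.3, 54.4, 15.6, 437.0]
highlighter 0.59 [305.6, 173.2] [653.0, -110.3, 87.3, 24.8, 78.9, 20.5, 389.0]
highlighter 0.57 [279.0, 312.8] [342.0, 5.7, 88.3, 22.1, -54.0, 15.9, 407.0]
marker 0.48 [395.5, 291.9] [347.0, -264.6, 49.3, 19.6, -10.5, 17.9, 189.0]
shift [-0.0014, -0.0, 0.1071] turn [0.0, -0.0, 4.6]
```

```bash
python3 -m inch '[[[-0.001,0,0.05],[0,0,4.6],-0.4],[[-0.001,0,0.09],[0,0,4.6],-0.4],[[-0.001,0,0.107],[0,0,4.6],-0.4],[[-0.001,0,0.107],[0,0,4.6],1],[[-0.001,0,0.107],[0,0,4.6],1],[[-0.001,0,0.107],[0,0,4.6],1],[[-0.001,0,0.107],[0,0,4.6],1],[[-0.001,0,0.107],[0,0,4.6],1],[[-0.001,0,0.107],[0,0,4.6],1],[[-0.001,0,0.107],[0,0,4.6],1]]' 25
python3 -c "
from h import *
go(677.6,25.3,70,80.1)"
```

```text
clock: 18.2
tool_pos: [392.5, -271.3, -13.6]
ee_rot: [0.996, -0.092, 0.0, 0.0]
wrist_force: [-0.9, 1.1, 3.5]
width: 17.8
shift [0.2259, -0.3439, -0.0837] turn [0.0, -0.0, -90.7]
```

```bash
python3 -m inch '[[[0,0,-0.05],[0,0,0],1],[[0.225,-0.349,-0.084],[0,0,-90.7],1],[[0.225,-0.349,-0.084],[0,0,-90.7],1],[[0.225,-0.349,-0.084],[0,0,-90.7],1],[[0.225,-0.349,-0.084],[0,0,-90.7],1],[[0.225,-0.349,-0.084],[0,0,-90.7],1],[[0.225,-0.349,-0.084],[0,0,-90.7],1],[[0.225,-0.349,-0.084],[0,0,-90.7],1],[[0.225,-0.349,-0.084],[0,0,-90.7],1],[[0.225,-0.349,-0.084],[0,0,-90.7],1]]'
python3 -c "
from h import *
go(677.6,30.2,-7.5,80.1)"
```

```text
clock: 19.2
tool_pos: [679.3, 36.4, 70.1]
ee_rot: [0.832, 0.555, 0.001, -0.001]
wrist_force: [0.0, 0.6, 0.5]
width: 17.7
shift [-0.0067, 0.0009, 0.0776] turn [-0.0, -0.2, -12.7]
```

```bash
python3 -m inch '[[[-0.007,0.001,0],[0,0,-12.7],1],[[-0.007,0.001,0],[0,0,-12.7],1],[[-0.007,0.001,0.05],[0,0,-12.7],1],[[-0.007,0.001,0.072],[0,0,-12.7],1],[[-0.007,0.001,0.077],[0,0,-12.7],1],[[-0.007,0.001,0.077],[0,0,-12.7],1],[[-0.007,0.001,0.077],[0,0,-12.7],0],[[-0.007,0.001,0.077],[0,0,-12.7],0],[[-0.007,0.001,0.077],[0,0,-12.7],0],[[-0.007,0.001,0.077],[0,0,-12.7],0]]'
python3 -c "
from h import *
go(395,261,90,80)"
```

```text
clock: 20.2
tool_pos: [675.9, 23.8, -6.7]
ee_rot: [0.769, 0.639, 0.0, 0.0]
wrist_force: [-0.5, 0.0, 0.3]
width: 40.1
shift [0.1819, -0.3195, -0.0969] turn [0.0, 0.0, -0.5]
```

```bash
python3 -m inch '[[[0,0,-0.05],[0,0,0],0],[[0,0,-0.097],[0,0,0],0],[[0.182,-0.32,-0.097],[0,0,0],-1],[[0.182,-0.32,-0.097],[0,0,0],-1],[[0.182,-0.32,-0.097],[0,0,0],-1],[[0.182,-0.32,-0.097],[0,0,0],-1],[[0.182,-0.32,-0.097],[0,0,0],-1],[[0.182,-0.32,-0.097],[0,0,0],-1],[[0.182,-0.32,-0.097],[0,0,0],-1],[[0.182,-0.32,-0.097],[0,0,0],-1]]'
python3 - <<'E'
from h import *
k,p,d=look("wrist"); W=world(k,d)
for r in silhouettes("wrist","tape")[:2]: print(r["score"],r["location"],rect(W,r["region"],12,28))
k,p,d=look("top"); W=world(k,d)
for n in("highlighter","marker","divider_tab"):
  for r in silhouettes("top",n)[:3]: print(n,r["score"],r["location"],rect(W,r["region"],13,30))
print(np.round(sense()["joints"],2))
go(396.5,261,-12,80)
E
```

```text
clock: 21.2
tool_pos: [390.6, 264.3, 90.3]
ee_rot: [0.767, 0.641, 0.0, 0.0]
wrist_force: [0.3, -0.2, 0.6]
width: 86.6
0.86 [297.9, 225.7] [396.9, 263.5, 59.0, 58.7, 35.9, 19.1, 3055.0]
highlighter 0.96 [278.1, 313.5] [342.3, 5.1, 89.7, 22.0, -53.8, 15.6, 383.0]
highlighter 0.88 [307.1, 173.1] [652.4, -110.2, 87.6, 25.2, 78.2, 20.4, 369.0]
highlighter 0.63 [342.2, 312.5] [315.8, -143.2, 85.8, 22.4, 55.2, 16.4, 357.0]
marker 0.64 [256.2, 171.4] [675.0, 22.0, 134.6, 19.6, 79.8, 22.2, 408.0]
divider_tab 0.63 [282.4, 168.7] None
divider_tab 0.57 [273.0, 174.6] [666.4, -30.7, 296.3, 112.6, 79.8, 24.2, 1212.0]
[ 0.33  0.26 -1.1   1.94  0.26  1.1  -1.06]
shift [0.001, 0.0007, 0.1019] turn [0.0, 0.0, -0.7]
```

```bash
python3 -m inch '[[[0.003,0.001,0.05],[0,0,0],-1],[[0.003,0.001,0.09],[0,0,0],-1],[[0.003,0.001,0.103],[0,0,0],-1],[[0.003,0.001,0.103],[0,0,0],1],[[0.003,0.001,0.103],[0,0,0],1],[[0.003,0.001,0.103],[0,0,0],1],[[0.003,0.001,0.103],[0,0,0],1],[[0.003,0.001,0.103],[0,0,0],1],[[0.003,0.001,0.103],[0,0,0],1],[[0.003,0.001,0.103],[0,0,0],1]]' 15
python3 -c "
from h import *
go(604,-320,110,80)"
```

```text
clock: 22.5
tool_pos: [396.8, 264.3, -11.9]
ee_rot: [0.769, 0.639, 0.001, 0.001]
wrist_force: [-0.6, -1.4, 8.1]
width: 58.6
shift [-0.5364, 0.3108, -0.1216] turn [0.1, -0.0, -0.5]
```

```bash
python3 -m inch '[[[0,0,-0.05],[0,0,0],1],[[-0.536,0.311,-0.1],[0,0,0],1],[[-0.536,0.311,-0.1],[0,0,0],1],[[-0.536,0.311,-0.1],[0,0,0],1],[[-0.536,0.311,-0.1],[0,0,0],1],[[-0.536,0.311,-0.1],[0,0,0],1],[[-0.536,0.311,-0.1],[0,0,0],1],[[-0.536,0.311,-0.1],[0,0,0],1],[[-0.536,0.311,-0.1],[0,0,0],1],[[-0.536,0.311,-0.1],[0,0,0],1]]'
python3 -c "
from h import *
go(604,-320,90,80)"
```

```text
clock: 23.5
tool_pos: [546.7, -161.0, 73.9]
ee_rot: [0.769, 0.639, -0.0, 0.001]
wrist_force: [1.2, 0.4, 0.2]
width: 58.7
shift [-0.1458, 0.0855, -0.0159] turn [0.0, 0.0, -0.6]
```

```bash
python3 -m inch '[[[-0.146,0.0855,-0.016],[0,0,0],1],[[-0.146,0.0855,-0.016],[0,0,0],1],[[-0.146,0.0855,-0.016],[0,0,0],1],[[-0.146,0.0855,-0.016],[0,0,0],1],[[-0.146,0.0855,-0.016],[0,0,0],1],[[-0.146,0.0855,-0.016],[0,0,0],1],[[-0.146,0.0855,-0.016],[0,0,0],1],[[-0.146,0.0855,-0.016],[0,0,0],1],[[-0.146,0.0855,-0.016],[0,0,0],1],[[-0.146,0.0855,-0.016],[0,0,0],1]]'
python3 - <<'E'
from h import *
k,p,d=look("wrist","pics/w8.png"); W=world(k,d)
for r in silhouettes("wrist","tape_pad")[:2]:
    m=r["region"]; print(r["score"],r["location"],rect(W,m,-2,8))
hs=cv2.cvtColor(p,cv2.COLOR_RGB2HSV)
T=W; 
for r in silhouettes("wrist","tape")[:2]: print("tape",r["score"],r["location"],rect(W,r["region"],60,160))
# dark pad pixels, fit circle
m=(hs[...,2]<110)&(np.abs(W[...,2]-3)<4)&(np.hypot(W[...,0]-604,W[...,1]+320)<70)
c,rr=cv2.minEnclosingCircle(W[m][:,:2].astype(np.float32)); print("dark",m.sum(),c,rr)
go(604,-320,-8,80)
E
```

```text
clock: 24.5
tool_pos: [603.7, -317.3, 89.4]
ee_rot: [0.769, 0.639, -0.0, 0.0]
wrist_force: [-0.2, -0.7, -1.7]
width: 58.6
0.64 [276.3, 190.8] [605.1, -315.3, 105.3, 96.4, -10.3, 3.7, 8708.0]
tape 0.63 [278.8, 228.9] [603.9, -317.7, 59.2, 58.0, 66.6, 120.1, 6151.0]
dark 0 (0.0, 0.0) 0.0
shift [-0.0022, 0.0007, 0.0973] turn [0.0, 0.0, -0.5]
```

View pics/w8.png

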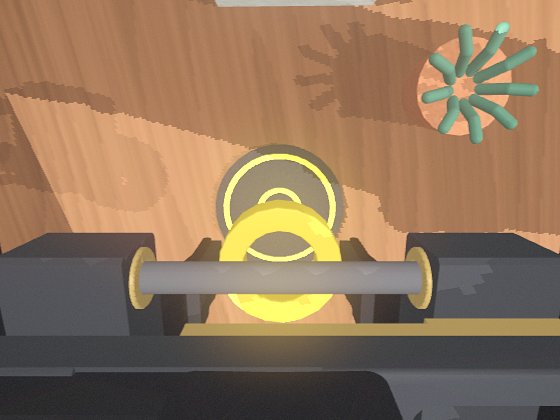

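```bash
python3 -m inch '[[[-0.002,0.001,0.05],[0,0,0],1],[[-0.002,0.001,0.085],[0,0,0],1],[[-0.002,0.001,0.0975],[0,0,0],1],[[-0.002,0.001,0.0975],[0,0,0],1],[[-0.002,0.001,0.0975],[0,0,0],1],[[-0.002,0.001,0.0975],[0,0,0],-1],[[-0.002,0.001,0.0975],[0,0,0],-1],[[-0.002,0.001,0.0975],[0,0,0],-1],[[-0.002,0.001,0.0975],[0,0,0],-1],[[-0.002,0.001,0.0675],[0,0,0],-1]]'
python3 -c "
from h import *
go(458,93,110,-6);go(458,93,110,174)"
```

```text
clock: 25.65
tool_pos: [601.6, -319.1, 18.2]
ee_rot: [0.769, 0.639, -0.001, -0.003]
wrist_force: [-0.8, 0.3, -0.0]
width: 84.9
shift [0.3791, -0.2171, -0.0899] turn [-0.4, 0.2, 85.5]
shift [0.3791, -0.2171, -0.0899] turn [-0.2, -0.4, -94.5]
```

```bash
python3 -m inch '[[[0,0,-0.05],[0,0,0],-1],[[0.379,-0.217,-0.09],[0,0,85.5],-1],[[0.379,-0.217,-0.09],[0,0,85.5],-1],[[0.379,-0.217,-0.09],[0,0,85.5],-1],[[0.379,-0.217,-0.09],[0,0,85.5],-1],[[0.379,-0.217,-0.09],[0,0,85.5],-1],[[0.379,-0.217,-0.09],[0,0,85.5],-1],[[0.379,-0.217,-0.09],[0,0,85.5],-1],[[0.379,-0.217,-0.09],[0,0,85.5],-1],[[0.379,-0.217,-0.09],[0,0,85.5],-1]]'
python3 - <<'E'
from h import *
k,p,d=look("top","pics/t9.png"); W=world(k,d)
for n,z in {"tape":(12,30),"tape_pad":(-2,9)}.items():
  for r in silhouettes("top",n)[:3]: print(n,r["score"],r["location"],rect(W,r["region"],*z))
go(458,93,110,-6); print(np.round(sense()["joints"],2))
E
```

```text
clock: 26.65
tool_pos: [459.2, 94.8, 112.3]
ee_rot: [1.0, 0.019, 0.001, 0.0]
wrist_force: [0.9, 0.0, 0.9]
width: 86.7
tape 0.76 [395.5, 175.5] [603.6, -322.3, 58.8, 57.7, -37.6, 21.5, 341.0]
tape 0.25 [125.6, 221.2] None
tape_pad 0.77 [395.7, 185.4] [601.5, -322.1, 105.4, 102.2, 83.1, 3.5, 1028.0]
shift [-0.0019, 0.0017, 0.0024] turn [0.0, -0.1, 8.7]
[ 0.52  0.14 -0.86  1.93  0.12  1.12 -1.91]
```

Run:
```python
from h import *
k,p,d=look("wrist","pics/w10.png"); W=world(k,d)
for r in silhouettes("wrist","stapler")[:2]: print(r["score"],r["location"],rect(W,r["region"],36,60))
go(458,93,-8,-6)
```

```text
0.63 [284.4, 198.2] [467.5, 93.0, 97.0, 32.1, -6.7, 46.6, 5074.0]
shift [-0.0025, -0.0016, 0.1197] turn [0.0, -0.0, 8.6]
```

View pics/w10.png

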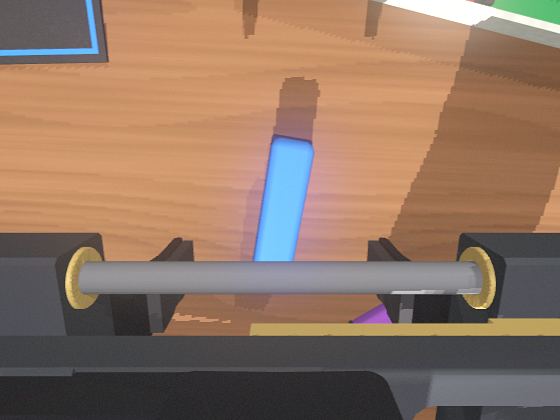

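```bash
python3 -m inch '[[[-0.0025,-0.0025,0],[0,0,9],-1],[[-0.0025,-0.0025,0.04],[0,0,9],-1],[[-0.0025,-0.0025,0.08],[0,0,9],-1],[[-0.0025,-0.0025,0.12],[0,0,9],-1],[[-0.0025,-0.0025,0.12],[0,0,9],1],[[-0.0025,-0.0025,0.12],[0,0,9],1],[[-0.0025,-0.0025,0.12],[0,0,9],1],[[-0.0025,-0.0025,0.12],[0,0,9],1],[[-0.0025,-0.0025,0.12],[0,0,9],1],[[-0.0025,-0.0025,0.12],[0,0,9],1]]' 30
python3 -m inch '[[[0,0,0],[0,0,0],1],[[0,0,0],[0,0,0],1],[[0,0,0],[0,0,0],1],[[0,0,-0.05],[0,0,0],1],[[0,0,-0.1],[0,0,0],1],[[0,0,-0.1],[0,0,0],1],[[0,0,-0.1],[0,0,0],1],[[0,0,-0.1],[0,0,0],1],[[0,0,-0.1],[0,0,0],1],[[0,0,-0.1],[0,0,0],1]]'
python3 - <<'E'
from h import *
go(605,322,92,93); print(np.round(sense()["joints"],2))
k,p,d=look("top"); W=world(k,d)
for r in silhouettes("top","stapler_pad")[:2]: print(r["score"],rect(W,r["region"],-2,8))
# blue outline, dark interior: fit on region mask pixels on plane z=3
hs=cv2.cvtColor(p,cv2.COLOR_RGB2HSV)
m=((hs[...,0]>95)&(hs[...,0]<120)&(hs[...,1]>120)).astype(np.uint8)
m[:185]=0;m[260:]=0;m[:,:85]=0;m[:,180:]=0
v,u=np.nonzero(m); P=np.array([plane(k,(a,b),3)[:2] for a,b in zip(u,v)],np.float32); print(len(P),cv2.minAreaRect(P))
E
```

```text
clock: 27.9
tool_pos: [458.3, 94.5, -7.6]
ee_rot: [0.998, -0.057, 0.001, 0.0]
wrist_force: [-0.7, 1.0, 0.1]
width: 46.9
clock: 28.9
tool_pos: [456.9, 94.7, 90.6]
ee_rot: [0.998, -0.057, -0.001, -0.0]
wrist_force: [0.6, -0.7, -1.8]
width: 31.6
shift [0.1214, -0.2427, -0.0017] turn [-0.1, 0.1, -99.5]
[ 0.51  0.17 -0.86  1.96  0.14  1.08 -2.1 ]
0.59 [602.0, 321.7, 167.4, 85.5, -86.7, 2.9, 2146.0]
352 ((601.5180053710938, 322.22406005859375), (69.55191802978516, 154.5791473388672), 3.8130035400390625)
```

```bash
python3 -m inch '[[[0.121,-0.243,-0.002],[0,0,-100],1],[[0.121,-0.243,-0.002],[0,0,-100],1],[[0.121,-0.243,-0.002],[0,0,-100],1],[[0.121,-0.243,-0.002],[0,0,-100],1],[[0.121,-0.243,-0.002],[0,0,-100],1],[[0.121,-0.243,-0.002],[0,0,-100],1],[[0.121,-0.243,-0.002],[0,0,-100],1],[[0.121,-0.243,-0.002],[0,0,-100],1],[[0.121,-0.243,-0.002],[0,0,-100],1],[[0.121,-0.243,-0.002],[0,0,-100],1]]'
python3 -c "
from h import *
go(604,322.5,92,93.5)"
```

```text
clock: 30.0
tool_pos: [605.4, 322.3, 92.7]
ee_rot: [0.767, 0.641, -0.001, -0.0]
wrist_force: [0.5, 0.1, -2.6]
width: 31.6
shift [-0.0, -0.0014, 0.0007] turn [-0.1, 0.0, -13.7]
```

```bash
python3 -m inch '[[[0,-0.0014,0],[0,0,-13.7],1],[[0,-0.0014,0],[0,0,-13.7],1],[[0,-0.0014,0],[0,0,-13.7],1],[[0,-0.0014,0],[0,0,-13.7],1],[[0,-0.0014,0],[0,0,-13.7],1],[[0,-0.0014,0],[0,0,-13.7],1],[[0,-0.0014,0.03],[0,0,-13.7],1],[[0,-0.0014,0.06],[0,0,-13.7],1],[[0,-0.0014,0.06],[0,0,-13.7],1],[[0,-0.0014,0.06],[0,0,-13.7],1]]'
python3 - <<'E'
from h import *
go(604,322.5,-4,93.5)
k,p,d=look("wrist","pics/w11.png"); W=world(k,d); h=sense()["tool_pos"][2]
for r in silhouettes("wrist","stapler")[:2]: print(r["score"],r["location"],rect(W,r["region"],h+43,h+65))
for r in silhouettes("wrist","stapler_pad")[:2]: print(r["score"],r["location"],rect(W,r["region"],-2,9))
E
```

```text
clock: 31.0
tool_pos: [604.0, 322.7, 34.2]
ee_rot: [0.688, 0.726, -0.0, -0.0]
wrist_force: [0.0, 0.7, -2.1]
width: 31.5
shift [-0.0002, -0.0, 0.0382] turn [-0.0, -0.0, -0.4]
0.57 [282.5, 211.6] [604.5, 341.5, 76.6, 32.0, -87.0, 89.6, 11001.0]
0.81 [263.6, 136.1] [601.6, 329.4, 154.7, 81.7, -86.6, 3.7, 11272.0]
```

View pics/w11.png

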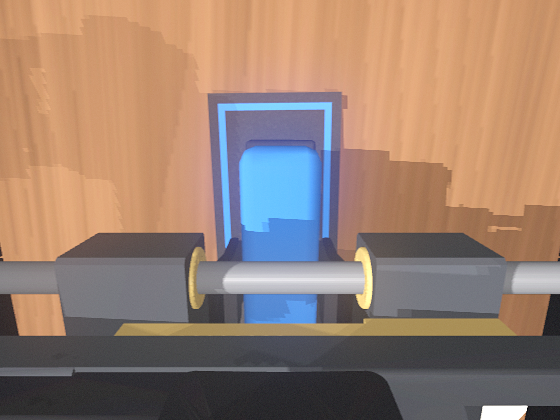

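```bash
python3 -m inch '[[[0.0025,-0.0025,0.02],[0,0,0],1],[[0.0025,-0.0025,0.034],[0,0,0],1],[[0.0025,-0.0025,0.039],[0,0,0],1],[[0.0025,-0.0025,0.039],[0,0,0],1],[[0.0025,-0.0025,0.039],[0,0,0],1],[[0.0025,-0.0025,0.039],[0,0,0],-0.6],[[0.0025,-0.0025,0.039],[0,0,0],-0.6],[[0.0025,-0.0025,0.039],[0,0,0],-0.6],[[0.0025,-0.0025,0.039],[0,0,0],-0.6],[[0.0025,-0.0025,0.039],[0,0,0],-0.6]]'
python3 -m inch '[[[0,0,-0.03],[0,0,0],-0.6],[[0,0,-0.08],[0,0,0],-0.6],[[0,0,-0.13],[0,0,0],-0.6],[[-0.05,0,-0.15],[0,0,0],-0.6],[[-0.1,0,-0.15],[0,0,0],-0.6],[[-0.15,0,-0.15],[0,0,0],-0.6],[[-0.2,0,-0.15],[0,0,0],-0.6],[[-0.25,0,-0.15],[0,0,0],-0.6],[[-0.3,0,-0.15],[0,0,0],-0.6],[[-0.35,0,-0.15],[0,0,0],-0.6]]'
```

```text
clock: 32.15
tool_pos: [601.5, 325.0, -5.5]
ee_rot: [0.688, 0.726, -0.0, 0.0]
wrist_force: [0.9, 0.1, -0.3]
width: 63.4
clock: 33.15
tool_pos: [620.2, -23.2, 144.8]
ee_rot: [0.688, 0.726, 0.0, 0.0]
wrist_force: [1.2, -0.1, 0.8]
width: 69.8
```

```bash
python3 -m inch '[[[-0.1,-0.19,0],[0,0,0],-1],[[-0.1,-0.19,0],[0,0,0],-1],[[-0.1,-0.19,0],[0,0,0],-1],[[-0.1,-0.19,0],[0,0,0],-1],[[-0.1,-0.19,0],[0,0,0],-1],[[-0.1,-0.19,0],[0,0,0],-1],[[-0.1,-0.19,0],[0,0,0],-1],[[-0.1,-0.19,0],[0,0,0],-1],[[-0.1,-0.19,0],[0,0,0],-1],[[-0.1,-0.19,0],[0,0,0],-1]]'
python3 - <<'E'
from h import *
k,p,d=look("top","pics/t12.png"); W=world(k,d)
Z={"tray":(18,35),"divider_tab":(45,65),"marker":(13,30),"highlighter":(12,30),"tape":(12,30),"tape_pad":(-5,9),"stapler":(40,65),"stapler_pad":(-5,9),"cup":(45,70),"plant":(5,80)}
for n,z in Z.items():
    for r in silhouettes("top",n)[:3]: print(n,round(r["score"],2),np.round(r["location"]).tolist(),rect(W,r["region"],*z))
E
```

```text
clock: 34.15
tool_pos: [436.9, -129.6, 144.8]
ee_rot: [0.686, 0.727, 0.001, -0.0]
wrist_force: [-0.7, 0.6, 1.0]
width: 86.8
tray 0.72 [273.0, 168.0] [666.3, -30.7, 293.6, 112.4, 79.7, 25.0, 806.0]
divider_tab 0.64 [282.0, 173.0] [660.8, -55.0, 28.6, 9.4, -8.6, 53.9, 60.0]
marker 0.71 [251.0, 174.0] [674.9, 20.7, 136.9, 19.8, 79.9, 21.9, 453.0]
highlighter 0.7 [276.0, 313.0] [342.3, 5.2, 89.8, 22.1, -54.0, 16.0, 407.0]
highlighter 0.69 [346.0, 313.0] [314.9, -144.1, 89.7, 24.2, 54.1, 16.0, 418.0]
highlighter 0.62 [306.0, 174.0] [652.6, -110.2, 87.3, 26.1, 78.9, 20.5, 374.0]
stapler 0.9 [129.0, 222.0] [600.1, 321.0, 118.1, 32.8, -87.5, 47.8, 710.0]
cup 0.71 [156.0, 164.0] [715.8, 248.1, 64.4, 64.0, -9.3, 55.7, 240.0]
plant 0.72 [361.0, 132.0] [732.4, -253.2, 62.3, 61.3, 35.1, 44.3, 598.0]
```

View pics/t12.png

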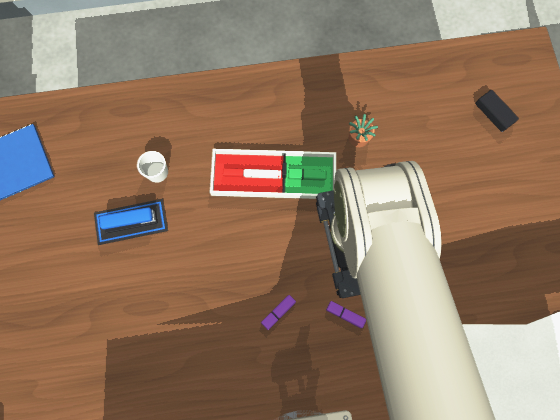

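```bash
python3 -c "
from cell import *
print(job_done(), sense()['clock'])"
```

```text
the job is handed in; nothing more can be done
the job is handed in; nothing more can be done
```

I slid the divider to the seam first. Then I placed the green highlighter, the marker, the tape and the stapler, and handed the job in at about 34 s of the 125 s.

Last top-camera check, taken with the robot clear of everything (the tape was last measured at about 27 s):

| Thing | Measured | Allowed |
|---|---|---|
| Divider | y ≈ -25 mm in the tray frame | -37 to -13 mm |
| Marker | y ≈ +52 mm, less than 1° off lengthwise, flat on red | 30 to 80 mm, 25° |
| Highlighter | y ≈ -81 mm, about 1° off lengthwise, flat on green | -103 to -55 mm, 25° |
| Tape | about 1–2 mm from its pad centre, flat | 12 mm |
| Stapler | about 2–3 mm from its pad centre, about 1° off its length, upright | 15 mm, about 12.6° (0.22 rad) |
| Cup and plant | within about 1 mm of where they started | 25 mm |

- **Finger length disagreed with the spec:** the first two closings on the highlighter went over it without moving it. Depth images put the real fingertips about 20 mm short of the reported TCP, so I grasped correspondingly lower for the rest of the job.
- **Not seen at the end:** the tape and its pad were hidden behind the arm in the last picture, so that row rests on the earlier measurement right after it was placed.
- **Stapler centre inferred:** I took it from the blue top arm, because the base was mostly hidden beneath it.

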